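# Clamp a blank in the marking jig and stamp it

### The job

Slide the jig's jaw forward by its upright grip block until the wooden blank is held snugly between the jaw and the far fence, and let go of the jaw. Then take the spring-loaded hand stamp from its cork-topped rest and press it upright and squarely on the centre of the pencilled cross until its spring is nearly closed, keep it pressed for about a second without great force, and lift it straight off without smearing the mark. Finally set the stamp gently upright back on the middle of its rest and let go, leaving the blank clamped and the tin, screwdriver and try square where they were.

Things in the scene. Friction and masses are not known exactly. Their poses are not given: they have to be found in the camera images.
- jig: fixed marking jig with a pale grey laminate base 260 x 160 x 18 mm; origin at the centre of its underside on the bench, x points from the jaw to the fence (away from the robot, within 0.35 rad), z up. The wooden fence stands across its far end, 34 mm high above the base
- fence_face (a point): middle of the fence's inner face (100 mm ahead of the jig's origin along its x, 30 mm above the bench); axes as the jig's
- jaw (a joint): slide of the wooden jaw along the jig's x, in m: 0 with its face 130 mm from the fence, grows towards the fence, limit 0.085. About 4 N of friction; it stays where it is left. It pushes the blank ahead of it and squares it; with the blank home it reads about 0.070
- jaw_grip (a point): grasp point of the upright grip block on top of the jaw: block 22 mm (along jig x) x 26 mm (along jig y), rising from 42 to 84 mm above the bench; this point lies on its middle line, 66 mm above the bench; axes as the jig's. The jaw under it is 30 x 110 mm, top 42 mm above the bench; the block's middle line is 15 mm behind the jaw's face
- jaw_face (a point): middle of the jaw's face that touches the blank, 30 mm above the bench; axes as the jig's
- blank: loose planed pine blank, 60 (x) x 110 (y) x 22 mm, lying on the jig's base between jaw and fence, its top 40 mm above the bench; origin at the centre of its underside; its axes lie within 0.1 rad of the jig's at the start
- blank_center (a point): centre of the blank, half-way up (29 mm above the bench); its faces are 30 mm ahead and behind along x; axes as the blank's
- cross (a point): centre of the pencilled cross (two thin dark lines, 46 mm long) on the blank's top face, 25 mm from the blank's centre along its +y (to the robot's left)
- rest: the stamp's rest; origin at the centre of its underside
- rest_top (a point): centre of the top of the stamp's rest: a fixed square wood block 100 x 100 mm with a cork top, 15 mm above the bench; it is to the left or to the right of the jig
- stamp: loose spring-loaded hand stamp, 0.21 kg, 114 mm tall, standing upright on its rest; origin at the centre of its stamping face when the spring is free, z up along its axis. Round: from below a dark steel die (diameter 34 mm, 12 mm tall), a 12 mm gap with a thin shaft, a steel collar (diameter 36 mm, from 24 to 34 mm), a round wooden handle (diameter 28 mm, from 34 to 112 mm)
- stamp_center (a point): centre of the stamp half-way up, on its axis, 57 mm above its stamping face when the spring is free; z along the axis, up. Best gripped round the wooden handle about 25 mm above this point, which keeps the gripper clear of the jaw's grip block
- die (a joint): how far the die is pressed up into the stamp, in m: 0 free, 0.010 fully closed (stop). The spring pushes with about 2.4 N when free and 14.4 N at the stop (1.2 N per mm)
- die_face (a point): centre of the die's flat stamping face
- tin: bystander: upright tin, 72 mm diameter, 85 mm tall, on the side of the jig opposite the rest; origin at the centre of its base
- driver: bystander: red-handled screwdriver lying far left on the bench; origin under its middle
- square: bystander: brass-stocked steel try square lying far right on the bench; origin under the stock
Not all that is in view belongs to the job. What is meant by the stamp is not green, orange or red, and is the larger of those in its own colour.

How it is judged (in metres and radians):
On the way, in this order (a step that is already met when the one before it is completed fails the run):
1. the blank is clamped: within 2.5 mm of the fence, square to it within 0.05 rad, the jaw within 2.5 mm of the blank, and the jaw let go (x of blank_center in the frame of fence_face above -0.0325 m and angle between the x axis of blank_center and the x axis of fence_face, either way round below 0.05 rad and x of jaw_face in the frame of blank_center above -0.0325 m and contact force between the fingers and jig below 0.1 N), for 0.2 s.
2. the stamp is pressed on the clamped blank: spring closed by more than 6 mm, more than 6 N, die centre within 5 mm of the cross, upright within 0.07 rad, for half a second (value of joint die above 0.006 m and contact force between stamp and blank above 6 N and horizontal distance between die_face and cross below 0.005 m and angle between stamp_center's own z axis and vertical below 0.07 rad and x of blank_center in the frame of fence_face above -0.0325 m and angle between the x axis of blank_center and the x axis of fence_face, either way round below 0.05 rad and x of jaw_face in the frame of blank_center above -0.0325 m), for 0.5 s.
3. the stamp is lifted clear, 20 mm above the blank (z of die_face in the frame of cross above 0.02 m), for 0.05 s.
At the end, for the whole second after the job is handed in: the stamp stands released and at rest, upright within 0.07 rad, on its rest with its die centre within 30 mm of the rest's centre; the blank is still within 2.5 mm of the fence and square to it within 0.05 rad, with the jaw within 2.5 mm of it (horizontal distance between die_face and rest_top below 0.03 m and height (world z) of die_face between 0.012 and 0.019 m and angle between stamp_center's own z axis and vertical below 0.07 rad and linear speed of stamp below 0.02 m/s and x of blank_center in the frame of fence_face above -0.0325 m and angle between the x axis of blank_center and the x axis of fence_face, either way round below 0.05 rad and x of jaw_face in the frame of blank_center above -0.0325 m); the robot touches nothing.
It fails at once if the stamp touches the blank (over 0.5 N) with the die's centre more than 7 mm from the cross: misplaced or smeared (contact force between stamp and blank above 0.5 N and horizontal distance between die_face and cross above 0.007 m).
It fails at once if the stamp bears on the blank (over 3 N) tilted by more than 0.12 rad (contact force between stamp and blank above 3 N and angle between stamp_center's own z axis and vertical above 0.12 rad).
It fails at once if the stamp is forced onto the blank, or dropped or forced onto its rest, with more than 45 N (contact force between stamp and blank above 45 N or contact force between stamp and rest above 45 N).
It fails at once if the tin, screwdriver or try square is moved more than 20 mm (distance of any of tin, driver, square from where it was at the start of the episode above 0.02 m).
It also fails if it takes over 64 s, if anything falls off the work surface, if the arm or the gripper's body presses on something with over 40 N, if the wrist force passes 120 N, or if a joint passes its speed limit or range.

### The arm

A 6-joint arm with a two-finger parallel gripper is mounted at the origin on the work surface. World frame = base frame: x ahead of the robot, y to its left, z up, the work surface at z = 0. Lengths are in mm, angles in degrees, forces in N, time in s.
With the tool pointing down it reaches from about 350 to 850 mm from the base axis. Payload 8.1 kg.
Tool frame: the origin (TCP) lies midway between the tips of the shut fingers; the grasp point (between the pads) lies 19 mm behind it; x points along the fingers, y is the direction in which the jaws open and shut, and the axes are right-handed (so a half turn about x gives the same grasp; the last joint's range is limited). The gripper opens to 85 mm and grips with 20 to 120 N. Pads are 22 mm wide; open, the fingers measure 114 mm over their backs; the gripper's body (76 mm by 85 mm) begins 54 mm behind the grasp point. The pads swing forward as they close: fully open they stand 13 mm farther back than shut.
Start: joints at [-74.507, 7.471, 85.268, -0, 87.261, -4.893], TCP at [209.024, -562.418, 231.292] pointing down, gripper open.
Joint ranges: [-169.43, 169.43], [-51.17, 129.36], [1.28, 143.12], [-76.62, 256.62], [0, 156.53], [-152.29, 152.29]. Speed limits (degrees/s): [136.94, 136.94, 159.86, 180, 180, 180].

### API

Orientations are given as [roll, pitch, yaw] about the fixed x, y, z axes, in that order (R = Rz(yaw) Ry(pitch) Rx(roll)).
In Python, from bench import sense, snapshot, hand_in gives the robot as it stands.
- The arm moves only by the tool drive_tool, never from a script. Its argument "deltas" is a list of rows, each a list of 7 numbers: the closure in counts, from 0 (fully open) to 255 (shut), then the shift along the tool's x, y, z in m, then the turn, a rotation vector about the tool's x, y, z in rad. A call has exactly 10 rows; each row is the pose to reach, as a shift and turn from the pose commanded when the call began, along the tool's axes at that moment; what a row does not reach only later rows make up. A row lasts 1/12 s, in which the tool goes at most 41.7 mm and 7.16 degrees, less where a joint would pass 70% of its speed; a pose out of reach is approached as far as the arm can. A call with a gripper value outside its range is refused whole. The fingers move at their own pace and stop on an object; "squeeze" is the grip in N (left out, the last holds). Time passes only in rows, so rows that repeat a pose let the fingers close, or fill a call up. It gives the time, the measured TCP pose, the force and the opening at its end, in the units of the state.
- sense(): the state, without advancing time (a new reading comes with each control period).
- snapshot(name): name is "scene" or "top" or "wrist"; returns a dict with "frame" (400x640x3 uint8, blue, green, red), "fx", "fy", "cx", "cy" (pixels), "rvec" (rotation vector, rad) and "tvec" (3), from world to camera coordinates, as OpenCV has them. Camera axes: x right, y down, z forward; pixel columns grow to the right and rows downward; lengths in mm; the calibration is good to about 2 mm. A picture is of the moment at which its call begins. There is no depth.
- hand_in(): hands the job in, once; it reports no verdict.
The state is a dict: "time": time; "joint_pos": joint angles; "qd": joint speeds; "joint_efforts": joint torques, N m; "tool_pos": TCP position; "tcp_rot": TCP orientation; "ft_force": force on the tool from outside, world axes, zero at the start; "wrist_torque": the same for the moment, N m; "finger_gap": finger opening in mm.
Only numpy, scipy, OpenCV 4.12 (cv2) and the standard library are available. Lean on these libraries where they do the work, as an engineer would, in place of code of your own. Each camera call takes 0.05 s, during which the arm holds its last target.

## Working session

There is one attempt and no reset: what is moved stays moved. The work goes in short steps, Python scripts to look and compute and a tool call to move; the robot and the scene stay as the last step left them, time stands still between calls to the robot, and variables do not carry over. Pictures are saved under pics/ and viewed, and the job is handed in when it is done.

Besides the shell and the picture viewer there is one more tool, called after "Request:" by a JSON object that holds its "api" and its "payload", one argument or row to a line. drive_tool: Moves the arm, as the interface text tells. Its arguments: {"type":"object","properties":{"deltas":{"type":"array","items":{"type":"array","items":{"type":"number"}}},"squeeze":{"type":"number"}},"required":["deltas"]}

```bash
mkdir -p pics; cat > h.py <<'E'
import numpy as np, cv2, pickle
from bench import sense, snapshot
def snap(n,f):
    s=snapshot(n); cv2.imwrite(f'pics/{f}.png',s['frame']); pickle.dump(s,open(f'pics/{f}.pkl','wb')); return s
def load(f): return pickle.load(open(f'pics/{f}.pkl','rb'))
def ray(s,uv,z):
    R,_=cv2.Rodrigues(np.array(s['rvec'],float)); t=np.array(s['tvec'],float).ravel()
    c=-R.T@t; uv=np.atleast_2d(np.array(uv,float))
    d=np.c_[(uv[:,0]-s['cx'])/s['fx'],(uv[:,1]-s['cy'])/s['fy'],np.ones(len(uv))]@R
    k=(z-c[2])/d[:,2]; return c+d*k[:,None]
def proj(s,P):
    K=np.array([[s['fx'],0,s['cx']],[0,s['fy'],s['cy']],[0,0,1]])
    return cv2.projectPoints(np.atleast_2d(np.array(P,float)),np.array(s['rvec'],float),np.array(s['tvec'],float),K,None)[0][:,0]
E
python3 - <<'E'
from h import *
for n in('top','scene'):snap(n,n+'0')
print(sense())
E
```

```text
{'time': 0.1, 'joint_pos': array([-7.45078892e+01,  7.50937174e+00,  8.53230193e+01,  1.02732818e-03,
        8.72606390e+01, -4.89262169e+00]), 'qd': array([ 0.02253792, -0.21609053, -0.14278034,  0.03569917,  0.03181171,
       -0.00224806]), 'joint_efforts': array([ 4.60581705e-04, -5.70950925e+01, -5.01942050e+01, -2.50241610e-04,
        8.12622631e-03,  5.28038004e-05]), 'tool_pos': array([ 208.89490305, -561.94475858,  230.36420808]), 'tcp_rot': array([-95.52453911,  89.9069643 , 104.8601434 ]), 'ft_force': array([ 0.04204067,  0.49717406, -0.92840293]), 'wrist_torque': array([ 0.01881984, -0.05172597,  0.01918193]), 'finger_gap': 85.66938639166963}
```

View pics/top0.png

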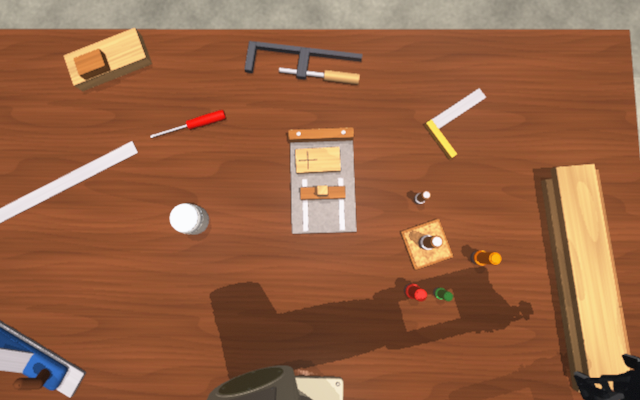

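View pics/scene0.png

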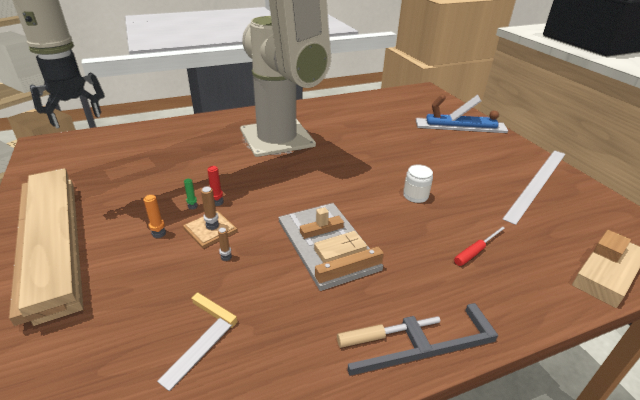

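The top view shows the jig at about (323,180) with the fence at the top, the rest and stamp at (428,243), and a smaller brown decoy at (423,197). The orange, red and green decoys stand at (488,258), (417,292) and (444,294), and the tin is at (187,218). I'll zoom in next.

```bash
python3 - <<'E'
from h import *
s=load('top0');f=s['frame']
a=cv2.resize(f[120:240,280:360],None,fx=5,fy=5,interpolation=cv2.INTER_CUBIC)
b=cv2.resize(f[180:310,390:510],None,fx=4.6,fy=4.6,interpolation=cv2.INTER_CUBIC)
b=cv2.copyMakeBorder(b,0,2,0,0,0); 
h=min(a.shape[0],b.shape[0]);o=np.hstack([a[:h],b[:h,:400]]);print(a.shape,b.shape)
cv2.imwrite('pics/z0.png',o)
c=load('scene0')['frame']
cv2.imwrite('pics/z1.png',cv2.resize(c[160:290,140:390],None,fx=3.2,fy=3.2,interpolation=cv2.INTER_CUBIC))
print(ray(s,[[290,232],[356,232],[323,180],[428,243],[187,218],[0,0],[640,400]],18))
E
```

```text
(600, 400, 3) (600, 552, 3)
[[ 452.67274961   25.76391579   18.        ]
 [ 455.4043099  -137.0146617    18.        ]
 [ 584.11632809  -53.66071157   18.        ]
 [ 431.56071651 -312.3946998    18.        ]
 [ 483.29062163  285.03500395   18.        ]
 [1070.27459165  834.92067101   18.        ]
 [  81.53757949 -789.56952536   18.        ]]
```

View pics/z0.png

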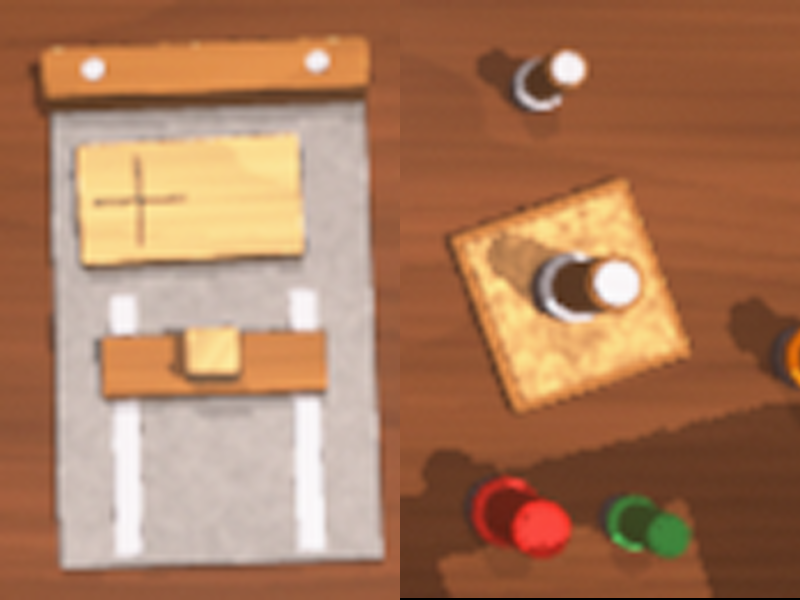

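View pics/z1.png

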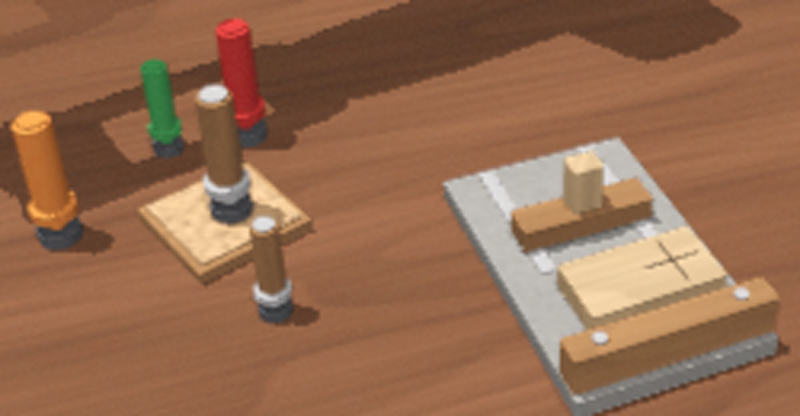

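The zoomed views show the jig base's near corners at about px (292.4,233.6) and (356.8,231.6). They also confirm the grip block top and the stamp's white top at about (437,241). I'll turn these into positions.

```bash
python3 - <<'E'
from h import *
np.set_printoptions(precision=1,suppress=True)
s=load('top0');L=lambda x,y:(x/5+280-.4,y/5+120-.4);Rr=lambda x,y:((x-400)/4.6+390-.4,y/4.6+180-.4)
e=ray(s,[L(62,568),L(384,558),L(52,110),L(366,102)],18);print('base',e)
n=(e[0]+e[1])/2; yd=e[0]-e[1]; print(np.linalg.norm(yd), 'yaw near',np.degrees(np.arctan2(-yd[0],yd[1])))
for a,b in((0,2),(1,3)):
  d=e[b]-e[a];print('yaw side',np.degrees(np.arctan2(d[1],d[0])))
print('block',ray(s,[L(185,327),L(240,327),L(240,373),L(185,376),L(212,350)],84))
print('jaw top',ray(s,[L(103,338),L(326,330),L(326,390),L(104,398)],42))
print('blank',ray(s,[L(76,146),L(299,134),L(303,254),L(83,266)],40), 'cross',ray(s,[L(140,200)],40))
print('fence',ray(s,[L(42,50),L(366,38),L(368,88),L(46,98)],52))
print('rest',ray(s,[Rr(448,238),Rr(628,180),Rr(691,352),Rr(520,412)],15))
print('stamp top',ray(s,[Rr(617,283)],129)); print('stamp collar',ray(s,[Rr(574,288)],15+29))
print('small top',ray(s,[Rr(568,69)],90),'red',ray(s,[Rr(542,527)],114),'green',ray(s,[Rr(668,536)],90),'orange',ray(s,[(495,258)],114))
t=load('scene0');M=lambda x,y:(x/3.2+140-.35,y/3.2+160-.35)
print('SCENE stamp',ray(t,[M(214,95)],129),'block',ray(t,[M(584,162)],84),'cross',ray(t,[M(671,259)],40),'red',ray(t,[M(233,27)],114),'green',ray(t,[M(155,66)],90),'small',ray(t,[M(263,223)],90))
E
```

```text
base [[ 449.8   20.7   18. ]
 [ 457.4 -138.    18. ]
 [ 682.1   31.9   18. ]
 [ 687.8 -127.4   18. ]]
158.89580117508677 yaw near 2.7375022347408273
yaw side 2.756761671519263
yaw side 2.6233928765658416
block [[560.4 -40.2  84. ]
 [560.7 -65.9  84. ]
 [539.  -66.2  84. ]
 [537.2 -40.7  84. ]
 [549.7 -53.   84. ]]
jaw top [[ 561.3    1.3   42. ]
 [ 566.7 -107.5   42. ]
 [ 537.2 -107.8   42. ]
 [ 531.7    0.1   42. ]]
blank [[657.8  17.1  40. ]
 [665.  -93.3  40. ]
 [604.7 -95.9  40. ]
 [597.3  12.2  40. ]] cross [[630.8 -15.2  40. ]]
fence [[ 703.    34.    52. ]
 [ 710.5 -125.3   52. ]
 [ 685.3 -126.5   52. ]
 [ 678.7   31.4   52. ]]
rest [[ 459.  -245.3   15. ]
 [ 491.6 -341.3   15. ]
 [ 400.9 -372.6   15. ]
 [ 367.8 -282.5   15. ]]
stamp top [[ 433.4 -304.5  129. ]]
stamp collar [[ 432.8 -304.8   44. ]]
small top [[ 540.4 -292.4   90. ]] red [[ 318.6 -271.3  114. ]] green [[ 313.2 -337.    90. ]] orange [[ 399.3 -433.7  114. ]]
SCENE stamp [[ 439.1 -305.8  129. ]] block [[554.6 -56.1  84. ]] cross [[632.2 -17.5  40. ]] red [[ 324.4 -273.   114. ]] green [[ 323.4 -338.9   90. ]] small [[ 549.1 -295.7   90. ]]
```

```bash
cat >> h.py <<'E'
from scipy.spatial.transform import Rotation as Ro
def Rt(st): return Ro.from_euler('xyz',st['tcp_rot'],degrees=True)
def delta(p,yaw,st=None,base=None):
    """target tcp mm, yaw deg of tool y axis (world), tool down; base=(pos,R)"""
    if st is None: st=sense()
    R0=Rt(st); y=np.array([np.cos(np.radians(yaw)),np.sin(np.radians(yaw)),0]);x=np.array([0,0,-1.])
    T=np.c_[x,y,np.cross(x,y)]
    sh=R0.inv().apply(np.array(p)-st['tool_pos'])/1000
    rv=(R0.inv()*Ro.from_matrix(T)).as_rotvec()
    return sh.round(4),rv.round(4)
E
python3 - <<'E'
from h import *
np.set_printoptions(precision=4,suppress=True)
st=sense();print(Rt(st).as_matrix())
c=np.cos(np.radians(2.7));
for y in(92.7,-87.3): print(delta([480,-58,180],y,st),delta([480,-58,60],y,st))
E
```

```text
[[-0.0004  0.3483 -0.9374]
 [ 0.0016 -0.9374 -0.3483]
 [-1.     -0.0016 -0.0002]]
(array([ 0.051 , -0.3779, -0.4297]), array([-2.8329, -0.0023,  0.0001])) (array([ 0.171 , -0.3777, -0.4296]), array([-2.8329, -0.0023,  0.0001]))
(array([ 0.051 , -0.3779, -0.4297]), array([0.3087, 0.0001, 0.0016])) (array([ 0.171 , -0.3777, -0.4296]), array([0.3087, 0.0001, 0.0016]))
```

Request:
{"api": "drive_tool", "payload": {
  "deltas": [
    [255,0.0,-0.02,-0.023,0.016,0,0],
    [255,0.005,-0.05,-0.055,0.04,0,0],
    [255,0.01,-0.075,-0.085,0.06,0,0],
    [255,0.015,-0.1,-0.115,0.085,0,0],
    [255,0.02,-0.125,-0.145,0.11,0,0],
    [255,0.025,-0.15,-0.175,0.13,0,0],
    [255,0.03,-0.18,-0.205,0.15,0,0],
    [255,0.035,-0.21,-0.235,0.175,0,0],
    [255,0.035,-0.23,-0.265,0.2,0,0],
    [255,0.04,-0.25,-0.285,0.21,0,0]
  ],
  "squeeze": 40
}}

```text
time: 0.93
tool_pos: [390.4, -226.4, 191.5]
tcp_rot: [174.1, 89.9, 2.4]
ft_force: [1.5, -0.3, 0.3]
finger_gap: -0.1
```

```bash
python3 - <<'E'
from h import *
st=sense();print(st['tool_pos'],st['ft_force'],delta([480,-58,180],-87.3,st))
E
```

```text
[ 390.42726717 -226.36891376  191.54002946] [ 1.45680113 -0.25259745  0.3147201 ] (array([ 0.0117, -0.1536, -0.113 ]), array([ 0.0981, -0.0012, -0.0001]))
```

Request:
{"api": "drive_tool", "payload": {
  "deltas": [
    [255,0.0,-0.025,-0.02,0.02,0,0],
    [255,0.0,-0.055,-0.04,0.04,0,0],
    [255,0.005,-0.085,-0.062,0.06,0,0],
    [255,0.01,-0.115,-0.085,0.08,0,0],
    [255,0.012,-0.14,-0.105,0.098,0,0],
    [255,0.03,-0.1536,-0.113,0.098,0,0],
    [255,0.06,-0.1536,-0.113,0.098,0,0],
    [255,0.095,-0.1536,-0.113,0.098,0,0],
    [255,0.12,-0.1536,-0.113,0.098,0,0],
    [255,0.133,-0.1536,-0.113,0.098,0,0]
  ]
}}

```text
time: 1.77
tool_pos: [475.6, -59.4, 54.0]
tcp_rot: [-15.4, 89.7, 167.4]
ft_force: [-0.5, 0.1, 0.3]
finger_gap: 0.2
```

```bash
python3 - <<'E'
from h import *
np.set_printoptions(precision=4,suppress=True)
st=sense();print(st['tool_pos'],st['ft_force'],Rt(st).as_matrix(),delta([530,-55.6,58],-87.3,st))
snap('wrist','w1');snap('top','t1')
E
```

```text
[475.6246 -59.415   54.0042] [-0.5245  0.1028  0.263 ] [[-0.0058  0.0484 -0.9988]
 [ 0.0013 -0.9988 -0.0485]
 [-1.     -0.0016  0.0058]] (array([-0.0043, -0.0012, -0.0545]), array([0.0013, 0.0058, 0.0016]))
```

View pics/w1.png

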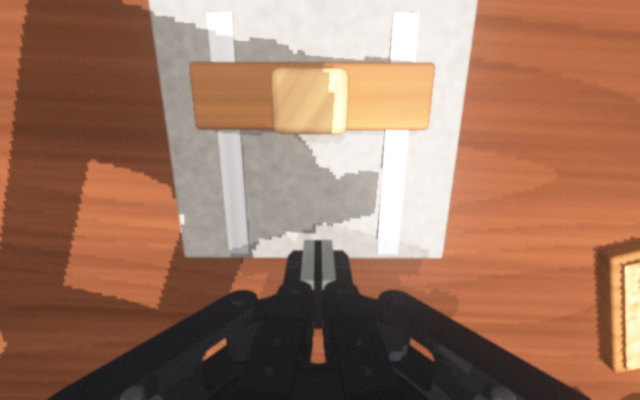

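View pics/t1.png

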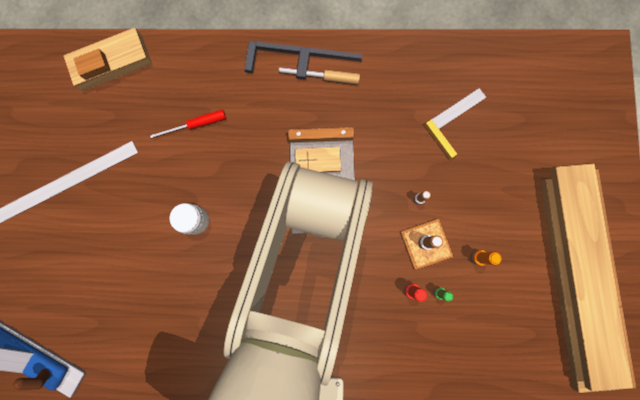

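The wrist view shows the block top at about (310,100), straight ahead of the shut fingers at (318,255). The top view shows nothing else has moved.

```bash
python3 - <<'E'
from h import *
np.set_printoptions(precision=1,suppress=True)
s=load('w1')
print(ray(s,[(272,68),(347,68),(347,132),(274,132),(310,100)],84)); print(ray(s,[(190,130),(435,128)],42)); print(ray(s,[(185,257),(443,257)],18))
E
```

```text
[[559.8 -41.1  84. ]
 [560.9 -64.7  84. ]
 [540.9 -66.3  84. ]
 [539.7 -41.9  84. ]
 [550.6 -53.5  84. ]]
[[ 532.7    2.2   42. ]
 [ 539.  -110.6   42. ]]
[[ 451.9   20.2   18. ]
 [ 459.5 -136.5   18. ]]
```

Request:
{"api": "drive_tool", "payload": {
  "deltas": [
    [255,0.0,-0.001,-0.01,0,0,0],
    [255,0.0,-0.002,-0.02,0,0,0],
    [255,0.0,-0.003,-0.03,0,0,0],
    [255,0.0,-0.003,-0.038,0,0,0],
    [255,0.0,-0.003,-0.046,0,0,0],
    [255,0.0,-0.003,-0.054,0,0,0],
    [255,0.0,-0.003,-0.062,0,0,0],
    [255,0.0,-0.003,-0.07,0,0,0],
    [255,0.0,-0.003,-0.078,0,0,0],
    [255,0.0,-0.003,-0.085,0,0,0]
  ]
}}

```text
time: 2.7
tool_pos: [564.0, -53.5, 58.3]
tcp_rot: [18.1, 90.0, -159.1]
ft_force: [-4.6, -0.7, 2.8]
finger_gap: 0.0
```

Request:
{"api": "drive_tool", "payload": {
  "deltas": [
    [255,0.0,0,-0.002,0,0,0],
    [255,0.0,0,-0.004,0,0,0],
    [255,0.0,0,-0.006,0,0,0],
    [255,0.0,0,-0.008,0,0,0],
    [255,0.0,0,-0.01,0,0,0],
    [255,0.0,0,-0.012,0,0,0],
    [255,0.0,0,-0.014,0,0,0],
    [255,0.0,0,-0.015,0,0,0],
    [255,0.0,0,-0.015,0,0,0],
    [255,0.0,0,-0.015,0,0,0]
  ]
}}

```text
time: 3.53
tool_pos: [578.2, -52.7, 58.1]
tcp_rot: [23.1, 90.0, -154.2]
ft_force: [-2.8, -1.2, 1.2]
finger_gap: 0.5
```

```bash
python3 - <<'E'
from h import *
snap('wrist','w2');print(sense()['ft_force'])
E
```

```text
[-3.51802353 -2.31648546  1.31446903]
```

View pics/w2.png

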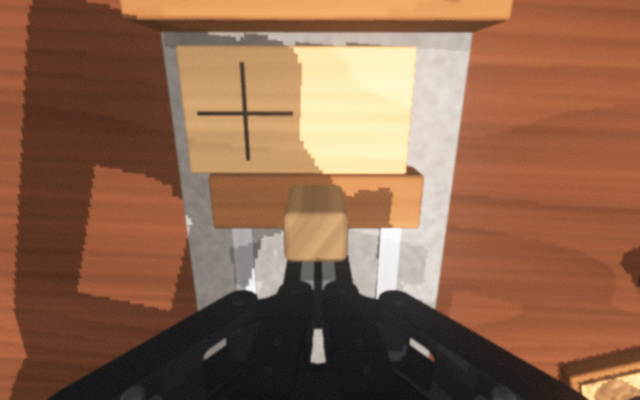

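The blank is square against the jaw, with its far edge at row 45 and the fence foot at row 32, so a few mm remain. I'll keep pushing slowly.

Request:
{"api": "drive_tool", "payload": {
  "deltas": [
    [255,0.0,0,-0.001,0,0,0],
    [255,0.0,0,-0.002,0,0,0],
    [255,0.0,0,-0.003,0,0,0],
    [255,0.0,0,-0.004,0,0,0],
    [255,0.0,0,-0.005,0,0,0],
    [255,0.0,0,-0.006,0,0,0],
    [255,0.0,0,-0.006,0,0,0],
    [255,0.0,0,-0.006,0,0,0],
    [255,0.0,0,-0.006,0,0,0],
    [255,0.0,0,-0.006,0,0,0]
  ]
}}

```text
time: 4.42
tool_pos: [584.2, -52.4, 58.1]
tcp_rot: [7.4, 90.0, -169.9]
ft_force: [-2.9, -2.9, 0.6]
finger_gap: 0.2
```

Request:
{"api": "drive_tool", "payload": {
  "deltas": [
    [255,0.0,0,-0.0005,0,0,0],
    [255,0.0,0,-0.001,0,0,0],
    [255,0.0,0,-0.0015,0,0,0],
    [255,0.0,0,-0.002,0,0,0],
    [255,0.0,0,-0.002,0,0,0],
    [255,0.0,0,-0.002,0,0,0],
    [255,0.0,0,-0.002,0,0,0],
    [255,0.0,0,-0.002,0,0,0],
    [255,0.0,0,-0.002,0,0,0],
    [255,0.0,0,-0.002,0,0,0]
  ]
}}

```text
time: 5.25
tool_pos: [586.1, -52.4, 58.1]
tcp_rot: [8.1, 90.0, -169.2]
ft_force: [-4.2, -2.6, 1.1]
finger_gap: -0.2
```

```bash
python3 - <<'E'
from h import *
snap('wrist','w3');print(sense()['ft_force'],sense()['tool_pos'])
E
```

```text
[-4.27015674 -2.35740422  0.69717265] [586.04434161 -52.32663362  58.12922503]
```

View pics/w3.png

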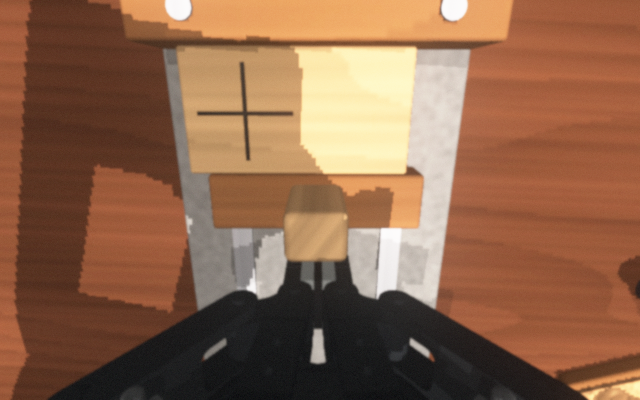

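The blank's edge at row 46 now meets the fence, but the force has not risen yet. I'll push in small steps until it does.

Request:
{"api": "drive_tool", "payload": {
  "deltas": [
    [255,0.0,0,-0.0003,0,0,0],
    [255,0.0,0,-0.0006,0,0,0],
    [255,0.0,0,-0.001,0,0,0],
    [255,0.0,0,-0.0013,0,0,0],
    [255,0.0,0,-0.0016,0,0,0],
    [255,0.0,0,-0.002,0,0,0],
    [255,0.0,0,-0.002,0,0,0],
    [255,0.0,0,-0.002,0,0,0],
    [255,0.0,0,-0.002,0,0,0],
    [255,0.0,0,-0.002,0,0,0]
  ]
}}

```text
time: 6.13
tool_pos: [586.4, -52.3, 58.1]
tcp_rot: [-2.0, 89.8, -179.2]
ft_force: [-14.3, -3.1, 8.9]
finger_gap: -0.1
```

The force has risen to 14 N, so the blank is home. I'll back off.

Request:
{"api": "drive_tool", "payload": {
  "deltas": [
    [255,0.0,0,0.002,0,0,0],
    [255,0.0,0,0.006,0,0,0],
    [255,0.0,0,0.014,0,0,0],
    [255,0.0,0,0.025,0,0,0],
    [255,-0.02,0,0.035,0,0,0],
    [255,-0.05,0,0.04,0,0,0],
    [255,-0.08,0,0.045,0,0,0],
    [255,-0.11,0,0.045,0,0,0],
    [255,-0.14,0,0.045,0,0,0],
    [200,-0.15,0,0.045,0,0,0]
  ]
}}

```text
time: 6.97
tool_pos: [545.5, -54.5, 214.1]
tcp_rot: [169.2, 89.5, -8.1]
ft_force: [0.5, 0.2, 0.5]
finger_gap: 10.6
```

```bash
python3 - <<'E'
from h import *
snap('wrist','w4');st=sense();print(st['ft_force'],st['tool_pos'],delta([434,-305,200],-87.3,st))
E
```

```text
[0.14930124 0.12016356 1.1985402 ] [545.96042925 -54.58545654 214.39493201] (array([0.0137, 0.2447, 0.124 ]), array([ 0.0009, -0.0093, -0.0019]))
```

View pics/w4.png

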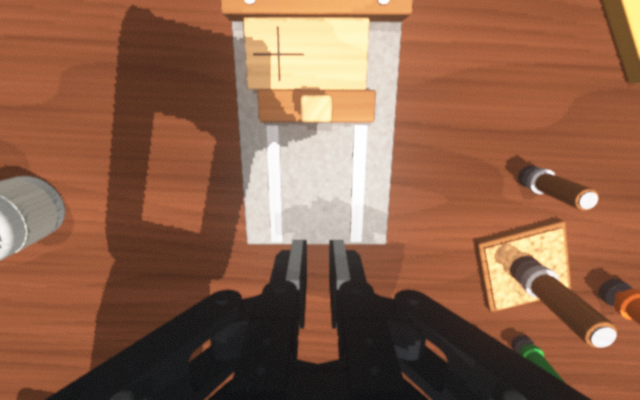

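The blank sits snug between jaw and fence, with the cross at (279,54) and the stamp's collar at (535,275). I'll measure the cross.

```bash
cat >> h.py <<'E'
def line(s,p,q,ax,half=4):
    """dark line centre between p,q; ax=0: line roughly along u, search v; returns points"""
    g=cv2.cvtColor(s['frame'],cv2.COLOR_BGR2GRAY).astype(float);out=[]
    n=int(max(abs(q[0]-p[0]),abs(q[1]-p[1])))+1
    for k in range(n):
        a=np.array(p)+(np.array(q)-np.array(p))*k/(n-1);u,v=int(round(a[0])),int(round(a[1]))
        w=g[v-half:v+half+1,u] if ax==0 else g[v,u-half:u+half+1]
        d=np.clip(np.median(w)-w-4,0,None)
        if d.sum()>5:
            c=(d*np.arange(-half,half+1)).sum()/d.sum()
            out.append((u,v+c) if ax==0 else (u+c,v))
    return np.array(out)
def cross(s,h1,h2,v1,v2):
    A=line(s,h1,h2,0);B=line(s,v1,v2,1)
    f=np.polyfit(A[:,0],A[:,1],1);g=np.polyfit(B[:,1],B[:,0],1)
    u=(g[0]*f[1]+g[1])/(1-g[0]*f[0]);return u,f[0]*u+f[1]
E
python3 - <<'E'
from h import *
np.set_printoptions(precision=1,suppress=True)
s=load('w4');c=cross(s,(258,54),(275,54),(279,30),(279,50));print(c,ray(s,[c],40))
for n in('w3',):
  s=load(n);c=cross(s,(203,113),(238,113),(242,70),(244,105));print(c,ray(s,[c],40))
  print('blank',ray(s,[(178,46),(416,46),(407,174),(190,172)],40))
E
```

```text
(np.float64(278.23966621467645), np.float64(53.899476422117914)) [[651.5 -14.8  40. ]]
(np.float64(244.7290111400495), np.float64(113.05875849487667)) [[651.4 -14.8  40. ]]
blank [[679.2  14.2  40. ]
 [684.2 -91.7  40. ]
 [625.4 -95.5  40. ]
 [621.3  13.2  40. ]]
```

Request:
{"api": "drive_tool", "payload": {
  "deltas": [
    [180,0.0,0.02,0.01,0,0,0],
    [160,0.0,0.05,0.024,0,0,0],
    [140,0.0,0.08,0.038,0,0,0],
    [120,0.0,0.11,0.052,0,0,0],
    [100,0.0,0.14,0.068,0,0,0],
    [80,0.0,0.17,0.084,0,0,0],
    [60,0.0,0.2,0.1,0,0,0],
    [60,0.0,0.225,0.115,0,0,0],
    [60,0.0,0.24,0.15,0,0,0],
    [60,0.0,0.245,0.18,0,0,0]
  ]
}}

```text
time: 7.85
tool_pos: [373.3, -309.0, 206.4]
tcp_rot: [-32.1, 89.9, 150.6]
ft_force: [-0.6, -0.4, 1.3]
finger_gap: 65.2
```

Request:
{"api": "drive_tool", "payload": {
  "deltas": [
    [60,0,0,0,0,0,0],
    [60,0,0,0,0,0,0],
    [60,0,0,0,0,0,0],
    [60,0,0,0,0,0,0],
    [60,0,0,0,0,0,0],
    [60,0,0,0,0,0,0],
    [60,0,0,0,0,0,0],
    [60,0,0,0,0,0,0],
    [60,0,0,0,0,0,0],
    [60,0,0,0,0,0,0]
  ]
}}

```text
time: 8.68
tool_pos: [375.4, -307.5, 208.3]
tcp_rot: [-56.2, 90.0, 126.5]
ft_force: [-0.2, -0.6, -1.1]
finger_gap: 65.4
```

```bash
python3 - <<'E'
from h import *
snap('wrist','w5');snap('top','t5');snap('scene','s5');st=sense();print(st['tool_pos'],st['finger_gap'],delta([434,-305,200],-87.3,st))
E
```

```text
[ 375.30018786 -307.6164086   208.31384945] 65.13338045999261 (array([ 0.0083,  0.0002, -0.0588]), array([ 0.0007, -0.    ,  0.    ]))
```

View pics/w5.png

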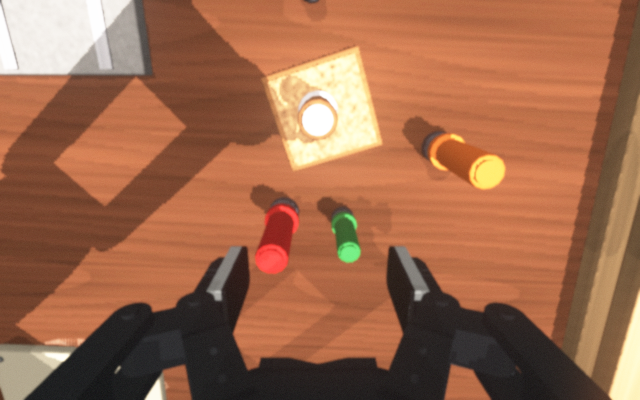

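View pics/t5.png

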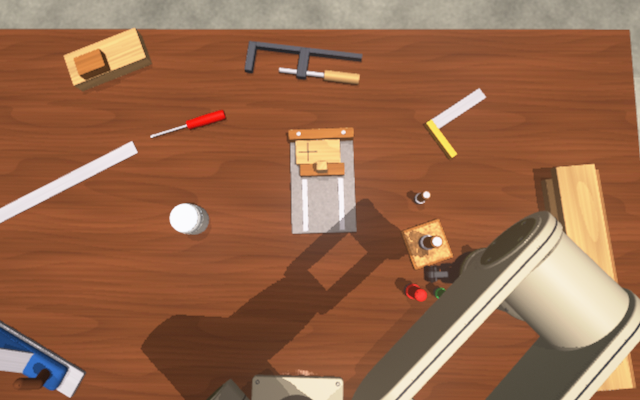

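The wrist view shows the white stamp cap at (318,118), centred on the cork, with red and green nearer the fingers. The top view shows the clamped blank and the untouched bystanders.

```bash
python3 - <<'E'
from h import *
np.set_printoptions(precision=2,suppress=True)
def white(s,u0,u1,v0,v1):
    f=s['frame'][v0:v1,u0:u1].astype(int);m=((f.min(2)>185)&(f.max(2)-f.min(2)<40)).astype(np.uint8)
    n,l,st,c=cv2.connectedComponentsWithStats(m);i=1+np.argmax(st[1:,4]);print('area',st[i]);return c[i]+[u0,v0]
s=load('w5');c=white(s,295,345,90,145);print(c,ray(s,[c],129))
t=load('t5');c=white(t,425,445,232,250);print(c,ray(t,[c],129)); 
q=load('s5');c=white(q,195,220,180,195);print(c,ray(q,[c],129))
# rest via wrist corners
r=ray(s,[(265,76),(359,47),(382,144),(293,170)],15);print(r,r.mean(0))
# collar in wrist
g=ray(t,[(413,225)],15)
t=load('t5');cc=[]
print(cross(t,(299,152),(305,152),(308,143),(308,149)))
b=t['frame'][130:190,285:360];cv2.imwrite('pics/z5.png',cv2.resize(b,None,fx=8,fy=8,interpolation=cv2.INTER_CUBIC))
E
```

```text
area [  7  14  32  32 798]
[317.37 119.52] [[ 433.54 -304.78  129.  ]]
area [ 7  5 10  9 67]
[436.79 241.13] [[ 433.33 -304.5   129.  ]]
area [ 8  7  8  5 31]
[206.32 188.84] [[ 436.86 -305.86  129.  ]]
[[ 461.22 -252.96   15.  ]
 [ 491.09 -341.16   15.  ]
 [ 401.1  -372.63   15.  ]
 [ 369.35 -282.13   15.  ]] [ 430.69 -312.22   15.  ]
(np.float64(307.27990914923754), np.float64(151.570861683303))
```

View pics/z5.png

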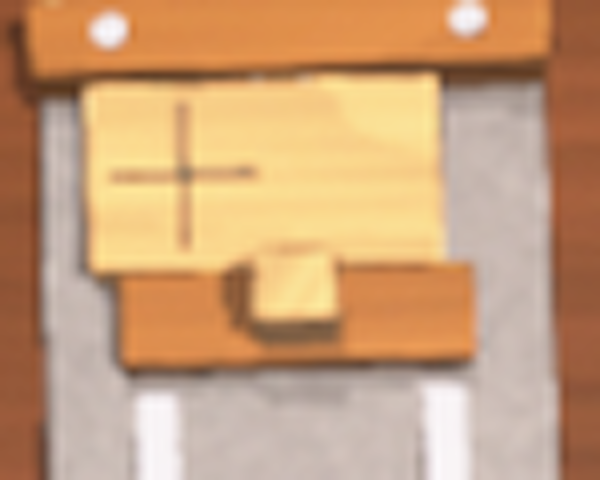

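Request:
{"api": "drive_tool", "payload": {
  "deltas": [
    [60,0.0,0,-0.01,0,0,0],
    [60,0.0,0,-0.022,0,0,0],
    [60,0.0,0,-0.034,0,0,0],
    [60,0.0,0,-0.046,0,0,0],
    [60,0.0,0,-0.055,0,0,0],
    [60,0.01,0,-0.058,0,0,0],
    [60,0.03,0,-0.058,0,0,0],
    [60,0.05,0,-0.058,0,0,0],
    [60,0.058,0,-0.058,0,0,0],
    [60,0.06,0,-0.058,0,0,0]
  ]
}}

```text
time: 9.67
tool_pos: [431.8, -303.6, 145.3]
tcp_rot: [-42.7, 89.7, 140.1]
ft_force: [0.0, 0.5, -0.6]
finger_gap: 65.2
```

```bash
python3 - <<'E'
from h import *
snap('wrist','w6');st=sense();print(st['tool_pos'],st['finger_gap'],delta([433.5,-304.7,77],-87.3,st))
E
```

```text
[ 432.26324804 -304.13205085  146.5091021 ] 65.13449187187962 (array([ 0.0695,  0.0008, -0.0014]), array([0.0005, 0.0023, 0.0021]))
```

View pics/w6.png

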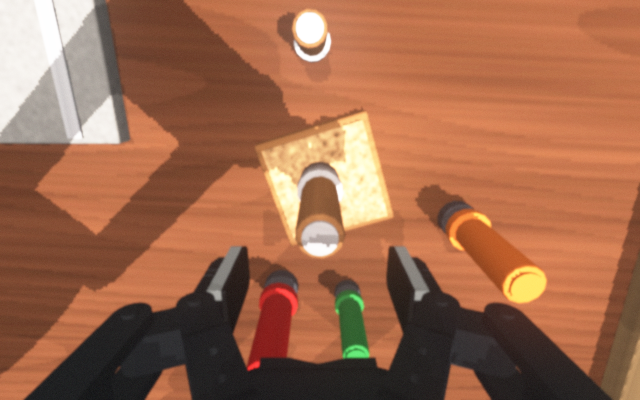

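The stamp's cap at (321,235) is centred between the fingers (about 230 and 405). I'll descend.

Request:
{"api": "drive_tool", "payload": {
  "deltas": [
    [60,0.01,0,0,0,0,0],
    [60,0.022,0,0,0,0,0],
    [60,0.035,0,0,0,0,0],
    [60,0.048,0,0,0,0,0],
    [60,0.058,0,0,0,0,0],
    [60,0.065,0,0,0,0,0],
    [60,0.069,0,0,0,0,0],
    [60,0.069,0,0,0,0,0],
    [60,0.069,0,0,0,0,0],
    [60,0.069,0,0,0,0,0]
  ]
}}

```text
time: 10.55
tool_pos: [433.6, -305.2, 80.0]
tcp_rot: [137.6, 89.9, -39.6]
ft_force: [-0.5, -0.1, 0.8]
finger_gap: 66.0
```

```bash
python3 - <<'E'
from h import *
snap('wrist','w7');snap('scene','s7');st=sense();print(st['tool_pos'],st['ft_force'],delta([433.5,-304.7,77],-87.3,st))
f=load('s7')['frame'];cv2.imwrite('pics/z7.png',cv2.resize(f[120:270,130:290],None,fx=4,fy=4))
E
```

```text
[ 433.70007233 -305.27508195   80.11760082] [-0.3721518  -0.18793535 -0.62954604] (array([ 0.0031, -0.0006,  0.0002]), array([ 0.0007, -0.001 , -0.001 ]))
```

View pics/z7.png

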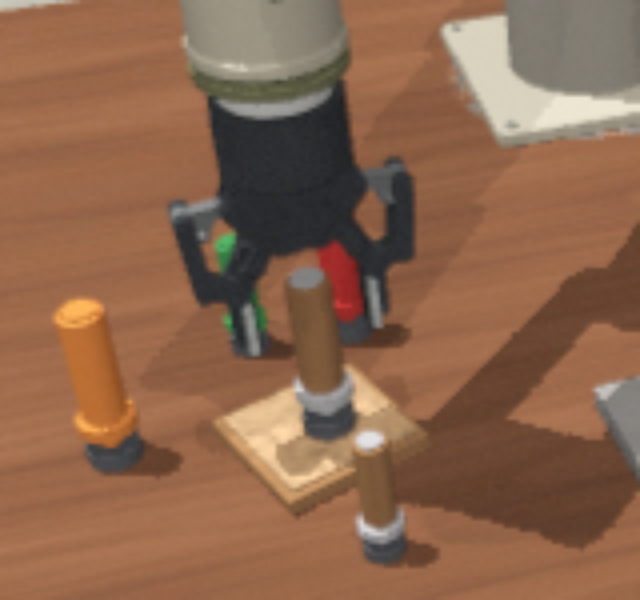

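View pics/w7.png

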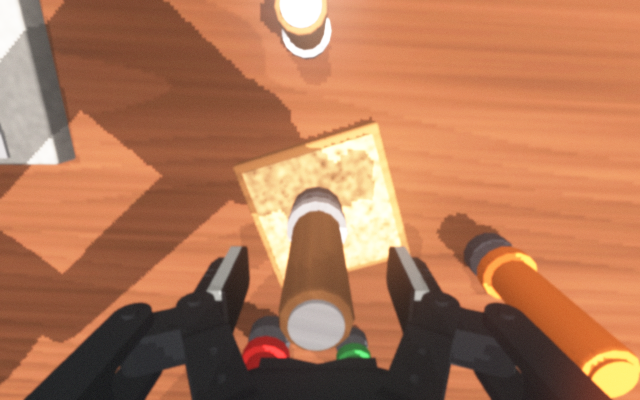

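The fingers straddle the handle centrally in both views. I'll close.

Request:
{"api": "drive_tool", "payload": {
  "deltas": [
    [90,0.001,0,0,0,0,0],
    [110,0.002,0,0,0,0,0],
    [130,0.002,0,0,0,0,0],
    [150,0.002,0,0,0,0,0],
    [170,0.002,0,0,0,0,0],
    [190,0.002,0,0,0,0,0],
    [220,0.002,0,0,0,0,0],
    [240,0.002,0,0,0,0,0],
    [255,0.002,0,0,0,0,0],
    [255,0.002,0,0,0,0,0]
  ],
  "squeeze": 70
}}

```text
time: 11.48
tool_pos: [433.2, -304.8, 77.3]
tcp_rot: [-90.9, 90.0, 91.9]
ft_force: [-0.1, 1.0, 1.0]
finger_gap: 26.8
```

Request:
{"api": "drive_tool", "payload": {
  "deltas": [
    [255,0,0,0,0,0,0],
    [255,0,0,0,0,0,0],
    [255,0,0,0,0,0,0],
    [255,-0.005,0,0,0,0,0],
    [255,-0.015,0,0,0,0,0],
    [255,-0.03,0,0,0,0,0],
    [255,-0.05,0,0,0,0,0],
    [255,-0.07,0,0,0,0,0],
    [255,-0.08,0,0,0,0,0],
    [255,-0.08,0,0,0,0,0]
  ]
}}

```text
time: 12.32
tool_pos: [434.8, -306.3, 161.0]
tcp_rot: [135.6, 89.7, -41.7]
ft_force: [-0.0, -0.0, -1.7]
finger_gap: 26.5
```

```bash
python3 - <<'E'
from h import *
snap('wrist','w8');snap('scene','s8');st=sense();print(st['tool_pos'],st['ft_force'],st['wrist_torque'],st['finger_gap'],delta([651.4,-14.8,190],-87.3,st))
f=load('s8')['frame'];cv2.imwrite('pics/z8.png',cv2.resize(f[100:250,130:290],None,fx=4,fy=4))
E
```

```text
[ 433.28895266 -304.98607602  157.3287888 ] [ 0.19118127  0.20219165 -2.74111031] [-0.01847908  0.01333204  0.05150077] 26.639537450724116 (array([-0.0327, -0.2794, -0.2317]), array([ 0.0007, -0.0005, -0.0005]))
```

View pics/z8.png

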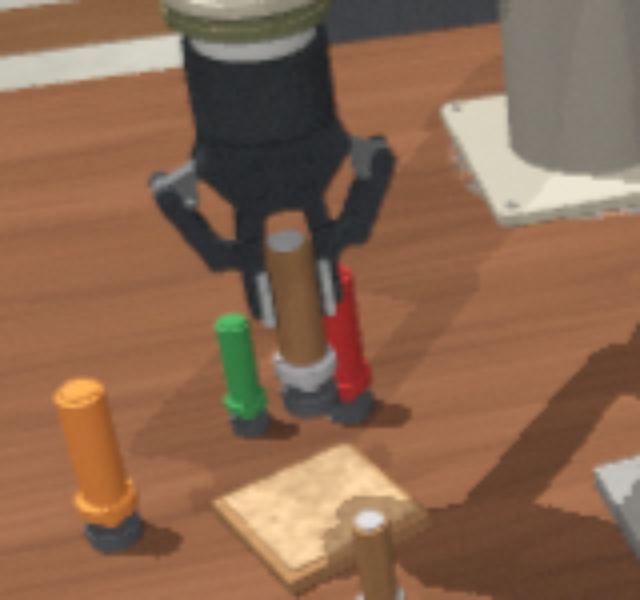

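View pics/w8.png

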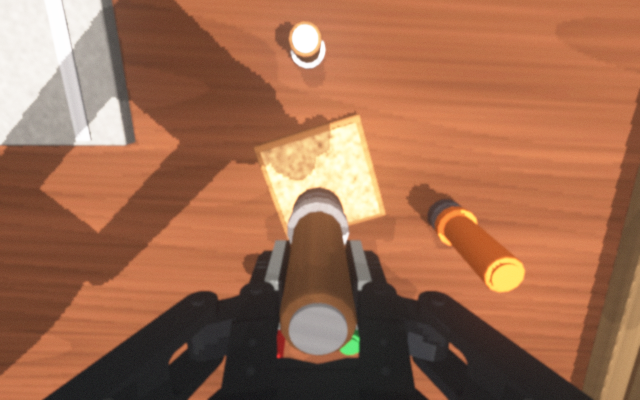

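The stamp is held upright between the pads. I'll carry it towards the cross.

Request:
{"api": "drive_tool", "payload": {
  "deltas": [
    [255,-0.006,-0.012,-0.01,0,0,0],
    [255,-0.013,-0.035,-0.03,0,0,0],
    [255,-0.02,-0.063,-0.053,0,0,0],
    [255,-0.026,-0.095,-0.08,0,0,0],
    [255,-0.032,-0.128,-0.107,0,0,0],
    [255,-0.032,-0.16,-0.133,0,0,0],
    [255,-0.032,-0.19,-0.158,0,0,0],
    [255,-0.032,-0.215,-0.178,0,0,0],
    [255,-0.032,-0.235,-0.195,0,0,0],
    [255,-0.032,-0.25,-0.207,0,0,0]
  ]
}}

```text
time: 13.25
tool_pos: [628.1, -42.5, 186.7]
tcp_rot: [-19.9, 89.8, 163.0]
ft_force: [0.3, 0.1, -2.1]
finger_gap: 26.8
```

Request:
{"api": "drive_tool", "payload": {
  "deltas": [
    [255,0,-0.008,-0.007,0,0,0],
    [255,0,-0.015,-0.013,0,0,0],
    [255,0,-0.022,-0.019,0,0,0],
    [255,0,-0.027,-0.023,0,0,0],
    [255,0,-0.0295,-0.025,0,0,0],
    [255,0,-0.0295,-0.025,0,0,0],
    [255,0,-0.0295,-0.025,0,0,0],
    [255,0,-0.0295,-0.025,0,0,0],
    [255,0,-0.0295,-0.025,0,0,0],
    [255,0,-0.0295,-0.025,0,0,0]
  ]
}}

```text
time: 14.08
tool_pos: [651.4, -15.1, 189.4]
tcp_rot: [143.1, 90.0, -34.2]
ft_force: [-0.4, -0.4, -1.4]
finger_gap: 26.8
```

```bash
python3 - <<'E'
from h import *
np.set_printoptions(precision=4,suppress=True)
snap('wrist','w9');snap('scene','s9');snap('top','t9');st=sense();print(st['tool_pos'],st['ft_force'],Rt(st).as_matrix(),delta([651.4,-14.8,120],-87.3,st))
f=load('s9')['frame'];cv2.imwrite('pics/z9.png',cv2.resize(f[130:290,260:400],None,fx=3.7,fy=3.7,interpolation=cv2.INTER_CUBIC))
E
```

```text
[651.5318 -14.7829 189.3813] [-0.9426 -0.6551 -3.0878] [[ 0.0001  0.0475 -0.9989]
 [ 0.     -0.9989 -0.0475]
 [-1.     -0.     -0.0001]] (array([0.0694, 0.    , 0.0001]), array([ 0.0004, -0.0001,  0.    ]))
```

View pics/z9.png

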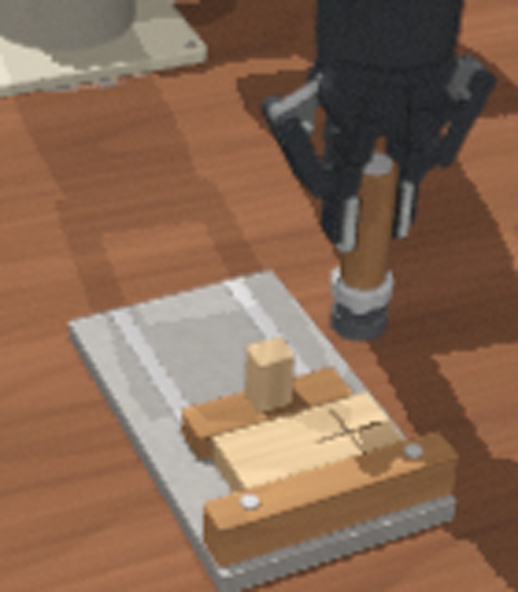

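View pics/w9.png

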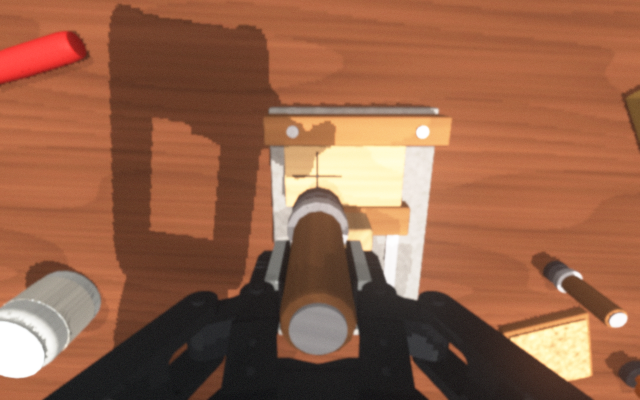

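Both views show the stamp upright above the cross: the cross is at about (318,176) in the wrist view and (349,430) in the scene zoom. I'll check this numerically.

```bash
python3 - <<'E'
from h import *
np.set_printoptions(precision=1,suppress=True)
s=load('w9');c=cross(s,(322,176),(338,176),(317,154),(317,170));print(c,ray(s,[c],40))
T=load('t9');q=load('s9');m=lambda x,y:(x/3.7+260-.35,y/3.7+130-.35)
print('scene cross',ray(q,[m(349,430)],40), 'scene0cross', ray(load('s8'),[m(349,430)],40))
z0=127.1;x,y=651.4,-14.8
P=[[x,y,z0],[x,y,z0+12],[x,y,z0+29],[x,y,z0+114]]
a=proj(q,P);print('zoom px',(a-[260,130])*3.7); print('wrist px',proj(s,P))
# compare with observed cap centre/collar in w9
f=s['frame'][295:360,270:370].astype(int);mm=((f.max(2)-f.min(2)<25)&(f.min(2)>110)).astype(np.uint8)
n,l,st,cc=cv2.connectedComponentsWithStats(mm);i=1+np.argmax(st[1:,4]);print('cap',cc[i]+[270,295],st[i])
st=load('t5');print('top cross',ray(st,[(185/8+285-.4,173/8+130-.4)],40))
g=cv2.resize(s['frame'][140:380,240:400],None,fx=2.5,fy=2.5);cv2.imwrite('pics/z9w.png',g)
E
```

```text
(np.float64(316.8639651917634), np.float64(175.73977170389176)) [[652.2 -14.5  40. ]]
scene cross [[652.5 -15.2  40. ]] scene0cross [[652.5 -15.2  40. ]]
zoom px [[358.4 318.6]
 [360.  302.6]
 [362.3 279.6]
 [374.6 156.3]]
wrist px [[317.  211.2]
 [317.  218.2]
 [317.  229.4]
 [316.6 335.8]]
cap [317.7 329.4] [  19   10   58   49 2238]
top cross [[652.  -15.1  40. ]]
```

View pics/z9w.png

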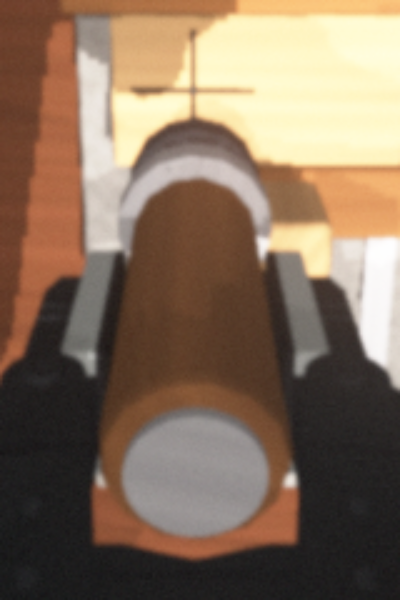

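```bash
python3 - <<'E'
from h import *
np.set_printoptions(precision=1,suppress=True)
for n,P in(('w7',(433.5,-304.7,129)),('w8',(433.3,-305,157.3+51.7)),('w9',(651.5,-14.8,189.4+51.7))):
    s=load(n)
    g=s['frame'][295:360,270:370].astype(int);mm=((g.max(2)-g.min(2)<25)&(g.min(2)>110)).astype(np.uint8)
    k,l,st,cc=cv2.connectedComponentsWithStats(mm);i=1+np.argmax(st[1:,4]);c=cc[i]+[270,295]
    print(n,'cap',c,st[i],'pred',proj(s,[P]),'ray',ray(s,[c],P[2]),P)
E
```

```text
w7 cap [315.8 324.9] [  18    6   56   49 2188] pred [[315.9 330.3]] ray [[ 435.7 -304.5  129. ]] (433.5, -304.7, 129)
w8 cap [317.7 328.9] [  19    9   58   50 2294] pred [[314.  330.9]] ray [[ 434.2 -306.2  209. ]] (433.3, -305, 209.0)
w9 cap [317.7 329.4] [  19   10   58   49 2238] pred [[316.6 335.6]] ray [[654.  -15.1 241.1]] (651.5, -14.8, 241.10000000000002)
```

The alignment agrees to about 1 mm across views, and the cap sits the same relative to the gripper as before grasping, so there is no tilt. I'll descend to just above the blank.

Request:
{"api": "drive_tool", "payload": {
  "deltas": [
    [255,0.008,0,0,0,0,0],
    [255,0.02,0,0,0,0,0],
    [255,0.035,0,0,0,0,0],
    [255,0.05,0,0,0,0,0],
    [255,0.063,0,0,0,0,0],
    [255,0.072,0,0,0,0,0],
    [255,0.078,0,0,0,0,0],
    [255,0.08,0,0,0,0,0],
    [255,0.08,0,0,0,0,0],
    [255,0.08,0,0,0,0,0]
  ]
}}

```text
time: 15.07
tool_pos: [652.1, -14.6, 110.0]
tcp_rot: [172.0, 89.9, -5.2]
ft_force: [-0.2, -0.1, -1.7]
finger_gap: 26.9
```

```bash
python3 - <<'E'
from h import *
snap('wrist','w10');snap('scene','s10');st=sense();print(st['tool_pos'],st['ft_force'],delta([651.6,-14.8,94],-87.3,st))
f=load('s10')['frame'];a=cv2.resize(f[170:290,290:400],None,fx=4.5,fy=4.5,interpolation=cv2.INTER_CUBIC)
b=cv2.resize(load('w10')['frame'][100:370,240:400],None,fx=2,fy=2);print(a.shape,b.shape)
cv2.imwrite('pics/z10.png',np.hstack([a[:540,:480],b[:540]]))
E
```

```text
[652.37404373 -14.67408874 110.51303544] [ 0.61345729 -0.26300964 -1.64181083] (array([0.0165, 0.0001, 0.0008]), array([ 0.0007, -0.0019, -0.0003]))
(540, 495, 3) (540, 320, 3)
```

View pics/z10.png

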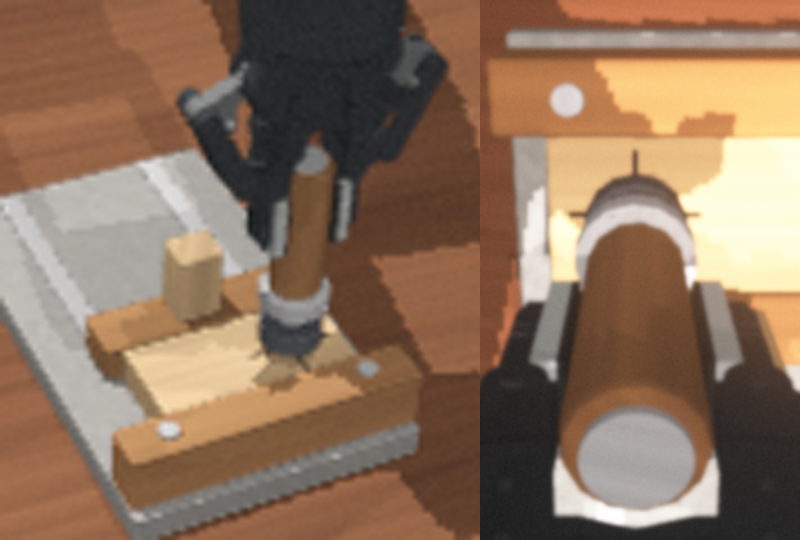

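The cross arms show evenly on both sides of the die (zoom 570–590 and 685–700, centred on 635) and its upper tip is ahead. I'll check the fore-aft position against the die's front edge.

```bash
python3 - <<'E'
from h import *
np.set_printoptions(precision=1,suppress=True)
s=load('w10');q=load('s10')
c=lambda u,v:(240+(u-480)/2,100+v/2)
L=line(s,(285,206.5),(290,206.5),0);Rr=line(s,(343,207),(348,207),0);B=line(s,(317,177),(317,185),1);print(L,Rr,B)
print('cross L,R arm ends',ray(s,[c(570,214),c(700,214),c(635,150)],40), 'implied centre', ray(s,[c(635,213.5)],40))
th=np.linspace(0,2*np.pi,181)
for x in(650,652,654):
  z=110.5-62.3
  p=[]
  for zz in(z,z+12):
    C=np.c_[x+17*np.cos(th),-14.8+17*np.sin(th),np.full(181,zz)]; a=proj(s,C); p.append(a[a[:,1].argmin()]); 
    if zz==z: b=proj(q,C); 
  p=np.array(p); print(x,'wrist zoom top of die bottom/top edge',(p-[240,100])*2+[480,0],'scene bottom edge',((b[b[:,1].argmax()])-[290,170])*4.5)
E
```

```text
[[285.  206.7]
 [286.  206.8]
 [287.  206.7]
 [288.  206.8]
 [289.  206.7]
 [290.  206.8]] [[343.  207.4]
 [344.  207.1]
 [345.  207. ]
 [346.  206.9]
 [347.  206.9]
 [348.  206.9]] [[317.1 177. ]
 [317.1 178. ]
 [317.1 179. ]
 [317.1 180. ]
 [317.1 181. ]
 [317.1 182. ]
 [317.1 183. ]
 [317.1 184. ]
 [317.1 185. ]]
cross L,R arm ends [[651.2   7.6  40. ]
 [653.3 -37.   40. ]
 [675.  -13.6  40. ]] implied centre [[652.4 -14.7  40. ]]
650 wrist zoom top of die bottom/top edge [[635.6 180.3]
 [635.7 192.2]] scene bottom edge [291.2 349. ]
652 wrist zoom top of die bottom/top edge [[635.9 174.5]
 [636.  186. ]] scene bottom edge [292.9 351.5]
654 wrist zoom top of die bottom/top edge [[636.2 168.6]
 [636.3 179.8]] scene bottom edge [294.6 354. ]
```

The die centre is at x≈652 and the cross at 652.4, so they line up. I'll press slowly.

Request:
{"api": "drive_tool", "payload": {
  "deltas": [
    [255,0.003,0,0,0,0,0],
    [255,0.006,0,0,0,0,0],
    [255,0.0075,0,0,0,0,0],
    [255,0.009,0,0,0,0,0],
    [255,0.0105,0,0,0,0,0],
    [255,0.012,0,0,0,0,0],
    [255,0.0135,0,0,0,0,0],
    [255,0.0145,0,0,0,0,0],
    [255,0.0155,0,0,0,0,0],
    [255,0.0155,0,0,0,0,0]
  ]
}}

```text
time: 16.0
tool_pos: [652.2, -14.6, 95.2]
tcp_rot: [172.7, 89.9, -4.6]
ft_force: [-2.9, 0.2, 10.8]
finger_gap: 26.6
```

```bash
python3 - <<'E'
from h import *
for i in range(3):
  s=snap('wrist','w11');st=sense();print(st['tool_pos'],st['ft_force'],st['wrist_torque'])
E
```

```text
[652.17296138 -14.60029608  95.30642211] [-2.44695038  0.40562163 11.0757652 ] [0.05534872 0.71926214 0.01587896]
[652.15450344 -14.59405433  95.36580789] [-3.87219949  0.29292276  9.60152276] [ 0.07337155  0.81692198 -0.03618653]
[652.15983768 -14.61573713  95.41125263] [-3.3110533   0.49321467  9.25567218] [ 0.04533059  0.75562624 -0.00188297]
```

The contact force is about 11.5 N with the gripper's load taken out. I'll add a little more travel and hold.

Request:
{"api": "drive_tool", "payload": {
  "deltas": [
    [255,0.0004,0,0,0,0,0],
    [255,0.0008,0,0,0,0,0],
    [255,0.001,0,0,0,0,0],
    [255,0.001,0,0,0,0,0],
    [255,0.001,0,0,0,0,0],
    [255,0.001,0,0,0,0,0],
    [255,0.001,0,0,0,0,0],
    [255,0.001,0,0,0,0,0],
    [255,0.001,0,0,0,0,0],
    [255,0.001,0,0,0,0,0]
  ]
}}

```text
time: 16.98
tool_pos: [652.2, -14.6, 94.6]
tcp_rot: [172.6, 89.9, -4.6]
ft_force: [-3.6, 0.0, 9.5]
finger_gap: 26.6
```

```bash
python3 - <<'E'
from h import *
s=snap('wrist','w12');q=snap('scene','s12');st=sense();print(st['tool_pos'],st['ft_force'],st['wrist_torque'])
a=cv2.resize(q['frame'][170:290,290:400],None,fx=4.5,fy=4.5,interpolation=cv2.INTER_CUBIC)
b=cv2.resize(s['frame'][100:370,240:400],None,fx=2,fy=2)
cv2.imwrite('pics/z12.png',np.hstack([a[:540,:480],b[:540]]))
E
```

```text
[652.20160941 -14.60628158  94.5856716 ] [-3.67052671  1.13380589  9.95156756] [ 0.09434507  0.8647626  -0.06646684]
```

View pics/z12.png

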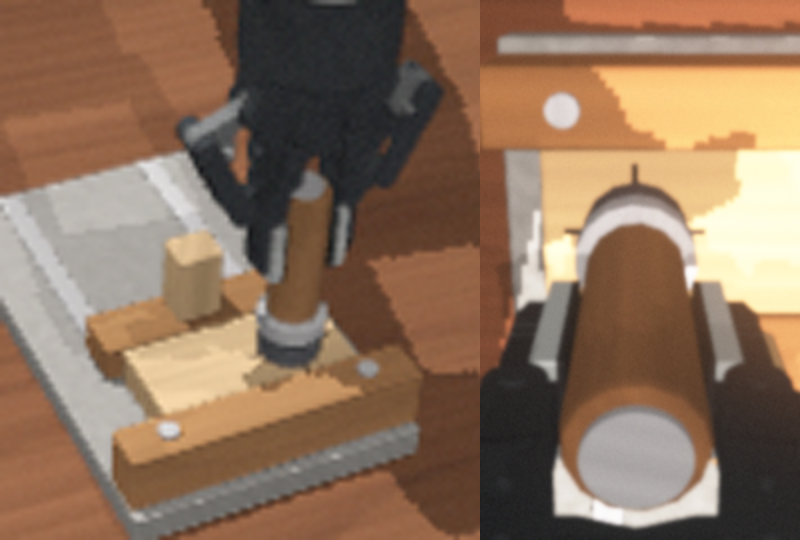

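The stamp is upright, the collar gap has almost closed, and the contact force is about 12 N. The computed travel of about 7.7 mm matches that. It has been held for over a second, so I'll lift straight off.

Request:
{"api": "drive_tool", "payload": {
  "deltas": [
    [255,0,0,0,0,0,0],
    [255,0,0,0,0,0,0],
    [255,-0.002,0,0,0,0,0],
    [255,-0.005,0,0,0,0,0],
    [255,-0.009,0,0,0,0,0],
    [255,-0.014,0,0,0,0,0],
    [255,-0.022,0,0,0,0,0],
    [255,-0.034,0,0,0,0,0],
    [255,-0.05,0,0,0,0,0],
    [255,-0.07,0,0,0,0,0]
  ]
}}

```text
time: 17.92
tool_pos: [650.6, -14.5, 162.5]
tcp_rot: [-8.5, 89.8, 174.3]
ft_force: [-0.3, 0.5, -1.9]
finger_gap: 26.7
```

Request:
{"api": "drive_tool", "payload": {
  "deltas": [
    [255,-0.012,0,0,0,0,0],
    [255,-0.022,0,0,0,0,0],
    [255,-0.025,0,0,0,0,0],
    [255,-0.025,0,0,0,0,0],
    [255,-0.025,0,0,0,0,0],
    [255,-0.025,0,0,0,0,0],
    [255,-0.025,0,0,0,0,0],
    [255,-0.025,0,0,0,0,0],
    [255,-0.025,0,0,0,0,0],
    [255,-0.025,0,0,0,0,0]
  ]
}}

```text
time: 18.75
tool_pos: [651.4, -14.6, 187.4]
tcp_rot: [-8.4, 90.0, 174.3]
ft_force: [0.5, 0.8, -2.4]
finger_gap: 26.8
```

```bash
python3 - <<'E'
from h import *
np.set_printoptions(precision=4,suppress=True)
s=snap('wrist','w13');st=sense();print(st['tool_pos'],st['ft_force'],delta([430.5,-311,190],-87.3,st))
E
```

```text
[651.5064 -14.5801 187.5459] [ 0.2912 -0.4157 -2.5292] (array([-0.0024,  0.2855,  0.2349]), array([0.0007, 0.0003, 0.    ]))
```

View pics/w13.png

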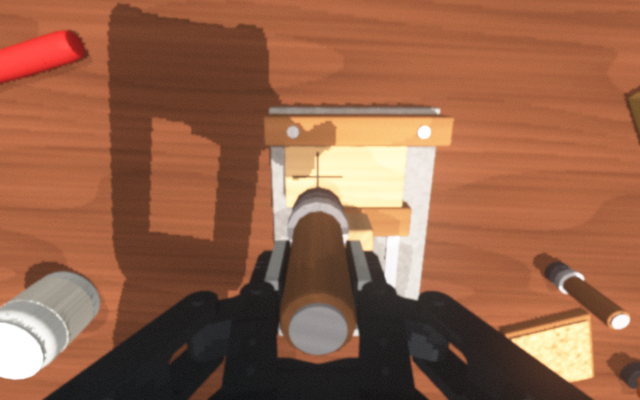

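The blank is still clamped and the stamp is lifted clear and upright. I'll return to the rest.

Request:
{"api": "drive_tool", "payload": {
  "deltas": [
    [255,0,0.012,0.01,0,0,0],
    [255,0,0.035,0.03,0,0,0],
    [255,0,0.063,0.053,0,0,0],
    [255,0,0.095,0.08,0,0,0],
    [255,0,0.128,0.107,0,0,0],
    [255,0,0.16,0.133,0,0,0],
    [255,0,0.19,0.158,0,0,0],
    [255,0,0.215,0.178,0,0,0],
    [255,0,0.235,0.195,0,0,0],
    [255,0,0.25,0.207,0,0,0]
  ]
}}

```text
time: 19.63
tool_pos: [455.1, -276.2, 188.1]
tcp_rot: [94.4, 90.0, -82.9]
ft_force: [0.6, 1.0, -1.6]
finger_gap: 26.7
```

Request:
{"api": "drive_tool", "payload": {
  "deltas": [
    [255,0,0.015,0.012,0,0,0],
    [255,0,0.025,0.02,0,0,0],
    [255,0,0.033,0.026,0,0,0],
    [255,0.01,0.0355,0.028,0,0,0],
    [255,0.03,0.0355,0.028,0,0,0],
    [255,0.05,0.0355,0.028,0,0,0],
    [255,0.07,0.0355,0.028,0,0,0],
    [255,0.085,0.0355,0.028,0,0,0],
    [255,0.09,0.0355,0.028,0,0,0],
    [255,0.09,0.0355,0.028,0,0,0]
  ]
}}

```text
time: 20.47
tool_pos: [429.7, -309.3, 95.4]
tcp_rot: [-47.8, 89.8, 135.0]
ft_force: [0.3, 0.2, -2.4]
finger_gap: 26.7
```

```bash
python3 - <<'E'
from h import *
np.set_printoptions(precision=4,suppress=True)
s=snap('wrist','w14');st=sense();print(st['tool_pos'],st['ft_force'],delta([430.5,-311,77.3],-87.3,st))
E
```

```text
[ 430.415  -310.1218   97.0355] [-0.2213  0.1572 -1.8966] (array([ 0.0197,  0.0009, -0.0001]), array([0.0014, 0.0011, 0.0013]))
```

View pics/w14.png

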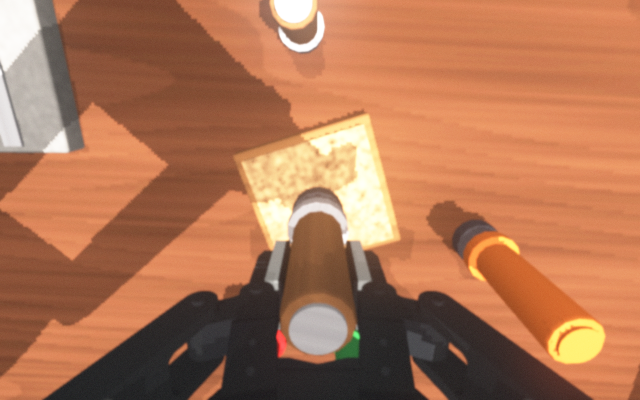

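The stamp's die at (318,200) is over the cork. I'll lower it slowly the last 20 mm.

Request:
{"api": "drive_tool", "payload": {
  "deltas": [
    [255,0.003,0,0,0,0,0],
    [255,0.006,0,0,0,0,0],
    [255,0.009,0,0,0,0,0],
    [255,0.012,0,0,0,0,0],
    [255,0.0145,0,0,0,0,0],
    [255,0.0165,0,0,0,0,0],
    [255,0.018,0,0,0,0,0],
    [255,0.019,0,0,0,0,0],
    [255,0.0193,0,0,0,0,0],
    [255,0.0193,0,0,0,0,0]
  ]
}}

```text
time: 21.35
tool_pos: [430.5, -311.0, 78.4]
tcp_rot: [-54.5, 90.0, 128.2]
ft_force: [-0.4, 0.5, -2.9]
finger_gap: 26.8
```

Request:
{"api": "drive_tool", "payload": {
  "deltas": [
    [255,0.0002,0,0,0,0,0],
    [255,0.0004,0,0,0,0,0],
    [255,0.0004,0,0,0,0,0],
    [255,0.0004,0,0,0,0,0],
    [255,0.0004,0,0,0,0,0],
    [255,0.0004,0,0,0,0,0],
    [255,0.0004,0,0,0,0,0],
    [255,0.0004,0,0,0,0,0],
    [255,0.0004,0,0,0,0,0],
    [255,0.0004,0,0,0,0,0]
  ]
}}

```text
time: 22.18
tool_pos: [430.5, -311.0, 78.1]
tcp_rot: [131.9, 90.0, -45.4]
ft_force: [0.3, -0.5, -2.2]
finger_gap: 26.3
```

No contact yet, so I'll go down another millimetre.

Request:
{"api": "drive_tool", "payload": {
  "deltas": [
    [255,0.0003,0,0,0,0,0],
    [255,0.0006,0,0,0,0,0],
    [255,0.0009,0,0,0,0,0],
    [255,0.0011,0,0,0,0,0],
    [255,0.0011,0,0,0,0,0],
    [255,0.0011,0,0,0,0,0],
    [255,0.0011,0,0,0,0,0],
    [255,0.0011,0,0,0,0,0],
    [255,0.0011,0,0,0,0,0],
    [255,0.0011,0,0,0,0,0]
  ]
}}

```text
time: 23.02
tool_pos: [430.6, -311.0, 77.1]
tcp_rot: [149.0, 90.0, -28.3]
ft_force: [-0.7, 1.4, 1.4]
finger_gap: 26.3
```

The load has shifted to +1.4 N, so the stamp bears lightly on the cork. I'll release it.

Request:
{"api": "drive_tool", "payload": {
  "deltas": [
    [165,0,0,0,0,0,0],
    [155,0,0,0,0,0,0],
    [145,0,0,0,0,0,0],
    [130,0,0,0,0,0,0],
    [115,0,0,0,0,0,0],
    [100,0,0,0,0,0,0],
    [80,0,0,0,0,0,0],
    [60,0,0,0,0,0,0],
    [60,0,0,0,0,0,0],
    [60,0,0,0,0,0,0]
  ]
}}

```text
time: 23.85
tool_pos: [430.5, -311.0, 77.0]
tcp_rot: [58.7, 90.0, -118.5]
ft_force: [0.8, 0.1, -0.5]
finger_gap: 65.4
```

```bash
python3 - <<'E'
from h import *
s=snap('wrist','w15');st=sense();print(st['tool_pos'],st['ft_force'],st['finger_gap'])
E
```

```text
[ 430.50029422 -310.99557086   76.99839774] [1.01512443 0.2331483  0.42915448] 64.82055847058
```

View pics/w15.png

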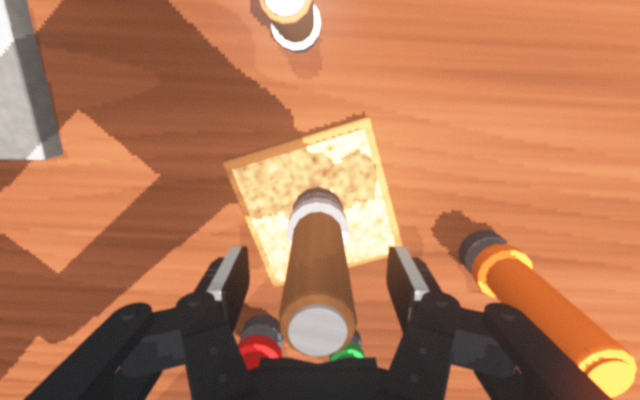

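The fingers are open and the stamp stands free between them (cap at (318,328)). I'll retreat straight up.

Request:
{"api": "drive_tool", "payload": {
  "deltas": [
    [60,-0.005,0,0,0,0,0],
    [60,-0.015,0,0,0,0,0],
    [60,-0.03,0,0,0,0,0],
    [60,-0.05,0,0,0,0,0],
    [60,-0.07,0,0,0,0,0],
    [60,-0.09,0,0,0,0,0],
    [60,-0.11,0,0,0,0,0],
    [60,-0.13,0,0,0,0,0],
    [60,-0.145,0,0,0,0,0],
    [60,-0.15,0,0,0,0,0]
  ]
}}

```text
time: 24.73
tool_pos: [431.7, -312.0, 231.4]
tcp_rot: [136.1, 89.7, -41.2]
ft_force: [0.2, 0.6, 0.3]
finger_gap: 65.4
```

Request:
{"api": "drive_tool", "payload": {
  "deltas": [
    [60,0,0,0.01,0,0,0],
    [60,0,0,0.025,0,0,0],
    [60,0,0,0.04,0,0,0],
    [60,0,0,0.05,0,0,0],
    [60,0,0,0.055,0,0,0],
    [60,0,0,0.055,0,0,0],
    [60,0,0,0.055,0,0,0],
    [60,0,0,0.055,0,0,0],
    [60,0,0,0.055,0,0,0],
    [60,0,0,0.055,0,0,0]
  ]
}}

```text
time: 25.57
tool_pos: [375.9, -313.5, 226.9]
tcp_rot: [-71.0, 90.0, 111.8]
ft_force: [0.2, -0.3, -0.0]
finger_gap: 65.3
```

```bash
python3 - <<'E'
from h import *
np.set_printoptions(precision=1,suppress=True)
s=snap('wrist','w16');snap('top','t16');q=snap('scene','s16');st=sense();print(st['tool_pos'],st['qd'],st['ft_force'])
def white(s,u0,u1,v0,v1):
    f=s['frame'][v0:v1,u0:u1].astype(int);m=((f.min(2)>150)&(f.max(2)-f.min(2)<40)).astype(np.uint8)
    n,l,st,c=cv2.connectedComponentsWithStats(m);i=1+np.argmax(st[1:,4]);print('area',st[i]);return c[i]+[u0,v0]
c=white(s,290,345,85,160);print(c,ray(s,[c],129))
d=cv2.absdiff(load('t5')['frame'],load('t16')['frame']).max(2)
for n,(a,b,e,f) in dict(tin=(160,215,195,240),driver=(145,230,105,140),square=(420,490,85,160),jig=(285,360,125,240)).items(): print(n,(d[e:f,a:b]>40).sum())
f=q['frame'];cv2.imwrite('pics/z16.png',cv2.resize(f[130:290,140:390],None,fx=3.2,fy=3.2,interpolation=cv2.INTER_CUBIC))
E
```

```text
[ 375.8 -313.5  226.9] [-0.1 -0.   0.1  0.1 -0.  -0. ] [ 0.3  0.2 -0.2]
area [ 14  22  28  30 653]
[317.6 121.6] [[ 430.8 -311.   129. ]]
tin 0
driver 0
square 0
jig 6
```

View pics/z16.png

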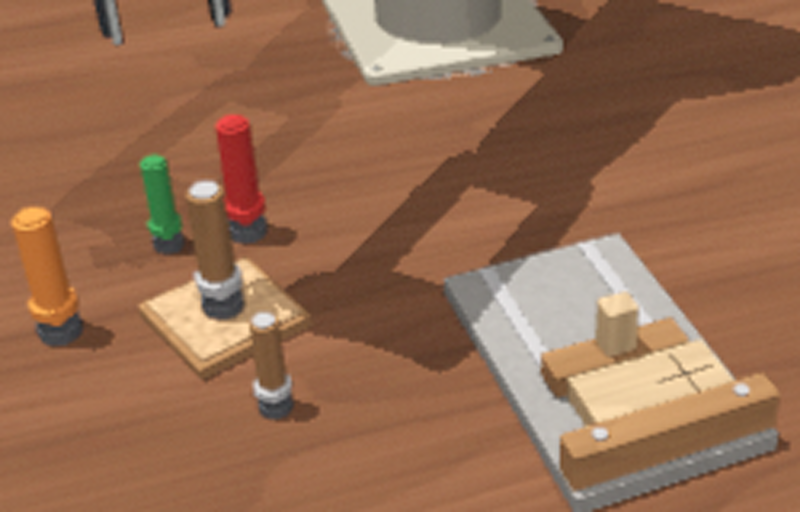

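View pics/t16.png

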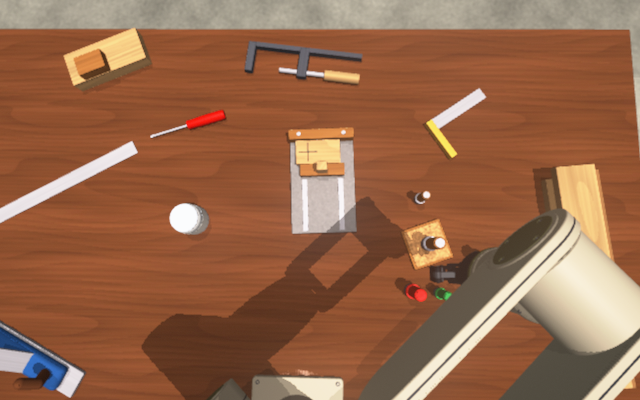

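The stamp stands upright at about (431,-311) against the rest centre at (430.7,-312). The blank is still clamped at (318,155) in the top view, and the tin, screwdriver and square are unmoved. I'll hand in.

```bash
python3 -c "
from bench import hand_in
print(hand_in())"
```

```text
the job is handed in; nothing more can be done
None
```

I completed the whole job and handed it in at about 26 s; the hand-in gives no verdict.

- **Clamping:** I pushed the jaw by its grip block with shut fingers until the force rose to about 14 N, then backed off. The blank stayed square between jaw and fence.
- **Stamping:** I pressed the stamp on the cross for over a second, with about 12 N and 7.7 mm of spring travel as worked out from force and height. The die was about 1 mm from the cross. I then lifted it straight off and set it back on its rest.
- **Last checks:** The stamp stands upright and released, about 1 mm from the rest's centre. The blank is still clamped. The tin, screwdriver and try square show no change between top-camera pictures from before I picked up the stamp and the end. The gripper touches nothing.
- **Disagreements:** The scene camera put the stamp 3 to 5 mm farther forward than the other two cameras. A close wrist-camera view was off by about 2 mm. I relied on the top and wrist cameras, which agreed to about 1 mm. While pressing there was an unexplained sideways force of about 3.6 N, which went away on lifting.

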